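Butt the battery block and gauge the clamp gap

TASK

In the battery assembly fixture, first push the loose battery block along its lane until it sits flush against the fixed block. Then lift the taper gauge out of its holder and slide its blade straight down into the narrow gap between the loose block's side and the sprung pressure plate, gently, until the blade drags snugly on both, without forcing it. Finish holding the gauge upright in the gripper at that depth: do not let go, and leave the other things on the bench alone.

Things in the scene. Friction and masses are not known exactly. Their poses are not given: they have to be found in the camera images.
- fixture: Aluminium assembly fixture fixed to the bench; place and yaw (within 0.3 rad) vary. Origin on the bench; deck 165 (x) by 240 (y) mm, 8 mm high. A 60 mm wide lane runs along own y, centre line at own x = +25 mm, with a fence 42 mm above the deck on its +x side and a 6 mm rail on its -x side; its -y end is open. On the -x side stands the clamp with the pressure plate.
- butt_face (a point): Centre of the end face of the fixed battery block, the face that looks along the fixture's -y to the loose block; in the fixture's frame it is at (25, 25, 43) mm. The fixed block, same size as the loose one, fills the lane beyond it (+y).
- loose_block: Loose battery block, black with metal strips on top: 58 (x, across the lane) by 84 (y, along it) by 70 mm high, about 0.6 kg, standing on the deck in the lane with 1 mm play each side, 20 to 38 mm short of the fixed block. Origin: centre of its underside. Slides with friction; can be pushed on its free (-y) end.
- block_end (a point): Centre of the loose block's +y end face, the one that must meet butt_face (on its own axis: 42 mm along y, 35 mm up from its origin).
- pressure_plate: Upright steel plate, 30 mm wide (along fixture y), 6 mm thick. Origin: middle of the top edge of its working face, 78 mm above the bench, at fixture y = +6 mm (19 mm on the loose block's side of butt_face). Axes as the fixture's; the face looks to +x. The gap from it to the block's -x side is 4.5 to 6.5 mm (varies) with the block mid-lane, up to 1 mm more once pressed back to the fence.
- holder: Grey gauge holder fixed to the bench, 85 mm square foot (6 mm high), then a 56 mm square post up to 70 mm high, with an 18 (x) by 24 (y) mm slot open at the top. Origin at the centre of its underside.
- gauge: Taper gauge standing in the holder, about 80 g. Black handle 22 (own x) by 30 (own y) by 48 mm high. Origin: centre of the handle's underside, which rests on the holder's top (70 mm above the bench); the blade hangs 60 mm down from it in the slot. To enter the gap, own x must lie along the fixture's x, either way round.
- blade_tip (a point): Middle of the blade's lower end. Blade 14 mm wide (own y), its thickness (own x) grows evenly from 3 mm at the tip to 9 mm at the handle; springy at the handle, the tip gives about 0.3 N per mm along own x. In the gap it usually starts to drag 15 to 40 mm deep; some 3 to 12 mm deeper it is snug (pushing down then takes about 3 to 6 N).
- spool: Bystander: white spool of nickel strip, 72 mm across, 32 mm high; it and the holder may have swapped sides.
- driver: Bystander: screwdriver lying on the bench.
- cell_cup: Bystander: small black tray, 60 by 100 mm, with five upright cells, 72 mm high.
- plate_lip (a point): Upper edge of the plate's lead-in lip, which flares away from the gap above the plate's origin (10 mm up, 8 mm out to -x). The plate rides on a spring: it yields to -x with 5 N per mm, at most 5 mm.

How it is judged:
By the outcome, as a careful person would: the job done as asked, in the order asked, and still so for the second after the job is handed in, while the arm keeps its last pose, push and grip.
It also fails if it takes over 54 s, if anything falls off the work surface, if the arm or the gripper's body presses on something with over 40 N, if the wrist force passes 120 N, or if a joint passes its speed limit or range.

ROBOT

A 6-joint arm with a two-finger parallel gripper is mounted at the origin on the work surface. World frame = base frame: x ahead of the robot, y to its left, z up, the work surface at z = 0. Lengths are in m, angles in rad, forces in N, time in s.
With the tool pointing down it reaches from about 0.35 to 0.775 m from the base axis. Payload 5.5 kg.
Tool frame: the origin (TCP) lies at the very end of the fingers, on their centre line; the grasp point (between the pads) lies 19 mm behind it; z points along the fingers, y is the line along which they close (so a half turn about z gives the same grasp; the last joint's range is limited). The gripper opens to 85 mm and grips with 20 to 120 N. Pads are 22 mm wide; open, the fingers measure 114 mm over their backs; the gripper's body (76 mm by 85 mm) begins 54 mm behind the grasp point. The pads swing forward as they close: fully open they stand 13 mm farther back than shut.
Start: joints at [1.048, 0.313, 0.046, 1.304, 0, 1.431], TCP at [0.215, 0.533, 0.231] pointing down, gripper open.
Joint ranges: [-2.76, 2.76], [-0.86, 1.69], [-1.03, 1.26], [-2.2, 2.34], [-1.47, 1.5], [-3.14, 3.14]. Speed limits (rad/s): [2.57, 2.57, 3.14, 3.14, 3.14, 3.14].

INTERFACE

Orientations are given as a 3x3 rotation matrix whose columns are the frame's x, y, z axes.
In Python, from workcell import arm gives the robot as it stands.
- The arm moves only by the tool step_arm, never from a script. Its argument "series" is one flat list of numbers, 5 for each row, row after row: the opening, from 0 (shut) to 1 (fully open), then the shift along the tool's x, y, z as a fraction of full scale, then the turn about the tool's z as a fraction of full scale. A call has 1 to 8 rows; each row is the pose to reach, as a shift and turn from the pose commanded when the call began, along the tool's axes at that moment; what a row does not reach only later rows make up. Full scale, the value 1, is 0.3 m for a shift and 30 degrees for a turn. A row lasts 1/10 s, in which the tool goes at most 50 mm and 8.59 degrees, less where a joint would pass 70% of its speed; a pose out of reach is approached as far as the arm can. A call with a number of a shift or a turn outside -1 to 1 is refused whole. A call with a gripper value outside its range is refused whole. The fingers move at their own pace and stop on an object; "squeeze" is the grip in N (left out, the last holds). Time passes only in rows, so rows that repeat a pose let the fingers close. It gives the time, the measured TCP pose, the force, the opening and the grip force at its end, in the units of the state.
- arm.get_obs(): the state, without advancing time (a new reading comes with each control period).
- arm.read_camera(name): name is "scene" or "top"; returns a dict with "color" (420x560x3 uint8, red, green, blue), "intrinsics" (3x3 intrinsics, pixels), "D" ([k1, k2, p1, p2, k3] as OpenCV has them; the pictures are not rectified), "xyz" and "attitude" of the camera in the world. Camera axes: x right, y down, z forward; pixel columns grow to the right and rows downward; lengths in m; the calibration is good to about 2 mm. A picture is of the moment at which its call begins. There is no depth.
- arm.job_done(): hands the job in; it is judged then, once.
The state is a dict: "time_s": time; "joint_positions": joint angles; "joint_vel": joint speeds; "joint_efforts": joint torques, N m; "tool_pos": TCP position; "tcp_rot": TCP orientation; "ft_force": force on the tool from outside, world axes, zero at the start; "wrist_torque": the same for the moment, N m; "opening": opening from 0.0 (shut) to 1.0 (fully open); "gripper_force": force on a finger pad.
Only numpy, scipy, OpenCV 4.12 (cv2) and the standard library are available. Lean on these libraries where they do the work, as an engineer would, in place of code of your own. Each camera call takes 0.05 s, during which the arm holds its last target. There are 200 camera calls.

## Working session

There is one attempt and no reset: what is moved stays moved. The work goes in short steps, Python scripts to look and compute and a tool call to move; the robot and the scene stay as the last step left them, time stands still between calls to the robot, and variables do not carry over. Pictures are saved under pics/ and viewed, at most 13 in all, crops included, and the job is handed in when it is done.

Besides the shell and the picture viewer there is one more tool, called after "Request:" as a command line: name --argument value ..., lists and objects as JSON in quotes. step_arm: Moves the arm, as the interface text tells. Shift numbers are shares of 0.3 m and turn numbers shares of 30 degrees, none past 1 either way. Its arguments: {"type":"object","properties":{"series":{"type":"array","items":{"type":"number","minimum":-1,"maximum":1}},"squeeze":{"type":"number"}},"required":["series"]}

```bash
mkdir -p pics; cat > h.py <<'E'
import numpy as np, cv2, pickle
from workcell import arm
def grab(n,tag):
    d=arm.read_camera(n); cv2.imwrite(f'pics/{tag}.png',d['color'][:,:,::-1]); pickle.dump(d,open(f'pics/{tag}.pkl','wb')); return d
def load(tag): return pickle.load(open(f'pics/{tag}.pkl','rb'))
def ray(d,uv):
    K=np.array(d['intrinsics'],float);D=np.array(d['D'],float)
    p=cv2.undistortPoints(np.array(uv,float).reshape(-1,1,2),K,D).reshape(-1,2)
    return np.c_[p,np.ones(len(p))]@np.array(d['attitude']).T
def atz(d,uv,z):
    r=ray(d,uv);c=np.array(d['xyz']);return c+r*((np.array(z)-c[2])/r[:,2])[:,None]
def proj(d,P):
    R=np.array(d['attitude']);t=-R.T@np.array(d['xyz'])
    return cv2.projectPoints(np.array(P,float).reshape(-1,1,3),cv2.Rodrigues(R.T)[0],t,np.array(d['intrinsics'],float),np.array(d['D'],float))[0].reshape(-1,2)
E
python3 - <<'E'
from h import *
for n in('scene','top'):
    d=grab(n,n+'0');print(n,d['xyz'],np.round(d['attitude'],3).tolist(),d['intrinsics'])
print(arm.get_obs())
E
```

```text
scene [ 1.21195187 -0.38525976  0.61635485] [[0.442, 0.468, -0.765], [0.897, -0.235, 0.375], [-0.005, -0.852, -0.523]] [[394.227358     0.         279.1236653 ]
 [  0.         394.227358   208.02946664]
 [  0.           0.           1.        ]]
top [ 0.30326843 -0.01089156  1.33540411] [[0.015, -0.993, 0.12], [-1.0, -0.017, -0.016], [0.018, -0.119, -0.993]] [[463.57325208   0.         286.2875778 ]
 [  0.         463.57325208 213.07714093]
 [  0.           0.           1.        ]]
{'time_s': 0.1, 'joint_positions': array([ 1.04837857e+00,  3.13961197e-01,  4.50884637e-02,  1.30360629e+00,
       -5.13441161e-06,  1.43119906e+00]), 'joint_vel': array([ 6.92262849e-06, -5.62712321e-04,  3.48400086e-03, -5.03703940e-05,
        1.65213271e-03, -2.88471635e-04]), 'joint_efforts': array([ 1.82124579e-03, -4.81724381e+01,  2.99244976e+01,  1.27611944e-02,
       -2.29345815e-04,  2.18484371e-05]), 'tool_pos': array([0.21456158, 0.53297223, 0.23047594]), 'tcp_rot': array([[-9.27614670e-01,  3.73537584e-01, -8.35176005e-04],
       [ 3.73538447e-01,  9.27613548e-01, -1.46081066e-03],
       [ 2.29052893e-04, -1.66703975e-03, -9.99998584e-01]]), 'ft_force': array([-0.51298375, -0.34437252,  0.52583612]), 'wrist_torque': array([-0.02551126, -0.00566755, -0.0138897 ]), 'gripper_force': 0.0, 'opening': 1.001000439300155}
```

View pics/top0.png

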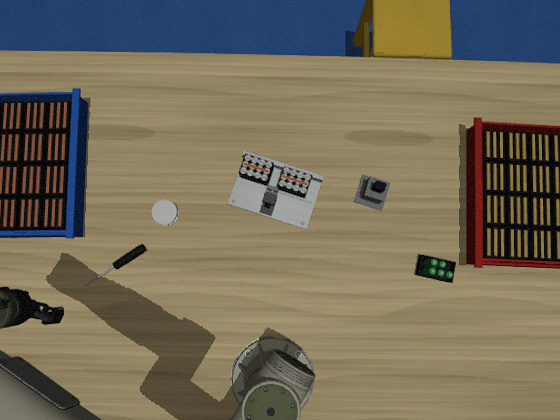

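View pics/scene0.png

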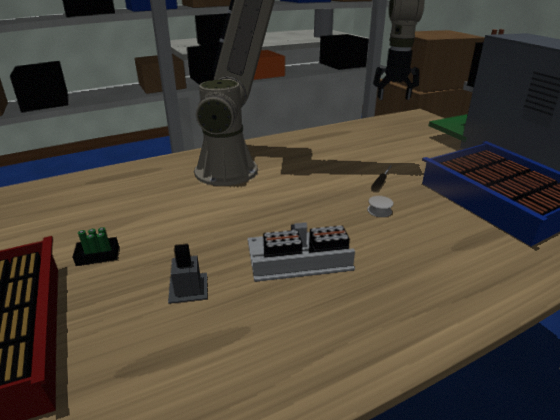

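The top view shows the fixture at about (275,190), with its blocks at (256,168) on the left and (295,182) on the right. The holder is at (373,191), the spool at (165,212), the driver at (118,265) and the cups at (436,267). Next I'll look at enlarged crops.

```bash
python3 - <<'E'
from h import *
a=load('top0')['color'][140:240,215:405,::-1]
b=load('scene0')['color'][210:310,160:365,::-1]
a=cv2.resize(a,None,fx=4,fy=4,interpolation=cv2.INTER_CUBIC);b=cv2.resize(b,None,fx=3.7,fy=3.7,interpolation=cv2.INTER_CUBIC)
cv2.imwrite('pics/ca.png',a);cv2.imwrite('pics/cb.png',b)
E
```

```text
(no output)
```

View pics/ca.png

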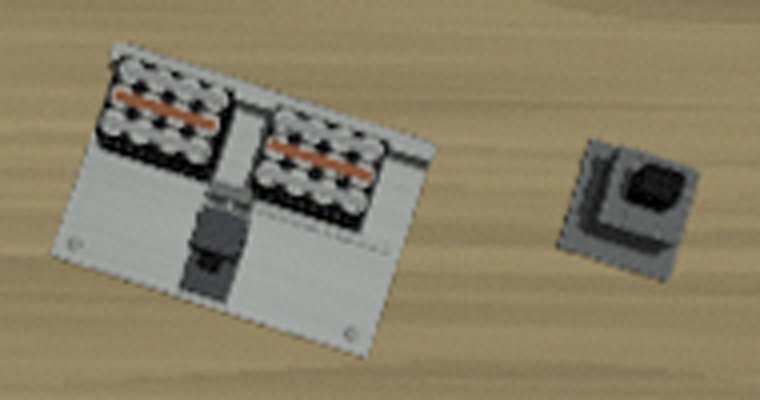

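View pics/cb.png

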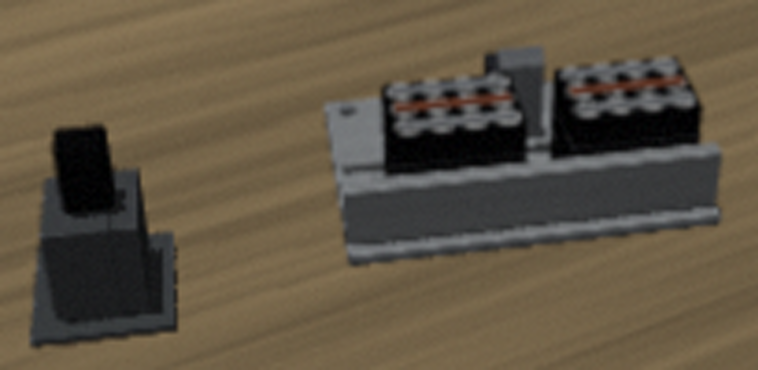

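```bash
cat > fit.py <<'E'
from h import *
from scipy.optimize import least_squares
T=load('top0');S=load('scene0')
t=lambda u,v:(T,(u+.5)/4-.5+215,(v+.5)/4-.5+140)
s=lambda u,v:(S,(u+.5)/3.7-.5+160,(v+.5)/3.7-.5+210)
def fit(pts,x0):
    M=np.array([p[0] for p in pts])/1e3
    def w(q):
        c,sn=np.cos(q[2]),np.sin(q[2]);return np.c_[q[0]+c*M[:,0]-sn*M[:,1],q[1]+sn*M[:,0]+c*M[:,1],M[:,2]]
    def f(q):
        W=w(q);return np.concatenate([proj(p[1][0],W[i])[0]-p[1][1:] for i,p in enumerate(pts)])
    r=least_squares(f,x0,loss='soft_l1');return r.x,np.round(r.fun.reshape(-1,2),1)
F=[((-82.5,120,8),t(52,256)),((-82.5,-120,8),t(367,356)),((82.5,-120,0),s(348,264)),((82.5,120,0),s(718,223)),((-82.5,-120,8),s(327,103)),
 ((-4,25,78),t(210,165)),((54,109,78),s(697,109)),((54,25,78),s(553,124))]
H=[((42.5,42.5,6),t(588,137)),((42.5,-42.5,6),t(701,172)),((-42.5,-42.5,6),t(665,284)),((-42.5,42.5,6),t(556,247)),
 ((42.5,-42.5,0),s(32,346)),((42.5,42.5,0),s(177,331)),((28,-28,70),s(42,236)),((28,28,70),s(144,230)),((-28,28,70),s(138,172))]
if __name__=='__main__':
    for P in(F,H):
        q,r=fit(P,[.55,.05,-.3]);print(q.round(4),r.tolist())
    # handle top corners at z=118, left to right seen in top & scene
    print(atz(T,[t(*c)[1:] for c in((637,165),(686,172),(672,205),(623,198))],.118).round(4).tolist())
    print(atz(S,[s(*c)[1:] for c in((53,132),(104,127),(62,206),(112,205))],[.118,.118,.07,.07]).round(4).tolist())
    lb=[t(*c)[1:] for c in((263,195),(365,222))]
    print(atz(T,lb,.078).round(4))
E
python3 fit.py
```

```text
[ 0.5331 -0.002  -0.3109] [[0.0, -1.2], [0.1, 0.5], [-0.9, 1.1], [-0.0, 1.5], [-1.1, 0.1], [-0.1, 2.2], [0.7, -0.8], [4.3, -1.5]]
[ 0.5295 -0.2797 -0.2977] [[0.1, 0.1], [-0.6, 0.3], [0.3, -0.3], [-0.3, -0.1], [0.0, 0.5], [0.3, 0.3], [-0.5, 0.5], [-1.2, -0.6], [0.7, -1.2]]
[[0.541, -0.2641, 0.118], [0.5369, -0.2971, 0.118], [0.5142, -0.2874, 0.118], [0.5184, -0.2545, 0.118]]
[[0.5186, -0.293, 0.118], [0.5269, -0.2654, 0.118], [0.5256, -0.2966, 0.07], [0.5376, -0.2699, 0.07]]
[[ 0.5229 -0.0139  0.078 ]
 [ 0.5054 -0.0843  0.078 ]]
```

```bash
cat > ov.py <<'E'
from fit import *
F.pop();F.pop(5)
q,r=fit(F,[.55,.05,-.3]);h,_=fit(H,[.55,-.28,-.3]);print(q.round(4),r.tolist(),h.round(4))
def W(q,M):
    M=np.array(M)/1e3;c,s_=np.cos(q[2]),np.sin(q[2]);return np.c_[q[0]+c*M[:,0]-s_*M[:,1],q[1]+s_*M[:,0]+c*M[:,1],M[:,2]]
def box(x0,x1,y0,y1,z):return [(x0,y0,z),(x1,y0,z),(x1,y1,z),(x0,y1,z)]
if __name__=='__main__':
    out=[]
    for D,u0,v0 in((T,215,140),(S,160,210)):
        im=cv2.resize(D['color'][v0:v0+100,u0:u0+195,::-1],None,fx=4,fy=4,interpolation=cv2.INTER_CUBIC)
        im=im[:300] if D is T else im
        for Q,b,c in((q,box(-82.5,82.5,-120,120,8),(0,255,0)),(q,box(-82.5,82.5,-120,120,0),(0,160,0)),(q,box(-4,54,25,109,78),(0,255,255)),(q,box(-10.5,-9.5,-9,21,78),(0,0,255)),(q,[(-18.5,-9,88),(-18.5,21,88)],(255,0,255)),(h,box(-28,28,-28,28,70),(255,255,0)),(h,box(-11,11,-15,15,118),(0,0,255))):
            p=(proj(D,W(Q,b))-[u0,v0]+.5)*4-.5
            cv2.polylines(im,[np.round(p).astype(int)],True,c,1)
        out.append(im)
    cv2.imwrite('pics/ov.png',np.vstack(out)[:600])
E
python3 ov.py
```

```text
[ 0.5315 -0.0007 -0.3023] [[-0.4, -0.3], [-0.1, 0.8], [-0.3, 0.8], [0.2, 0.7], [-1.1, -0.1], [0.8, -1.6]] [ 0.5295 -0.2797 -0.2977]
```

View pics/ov.png

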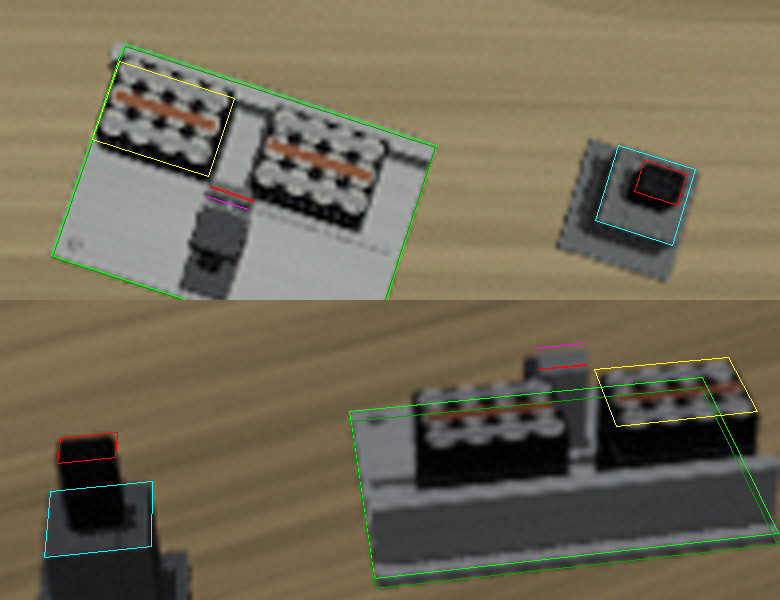

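The overlay fits well: the fixture yaw is about -0.30 and the holder yaw about -0.30. I'll work out the moves from this.

```bash
cat > plan.py <<'E'
import numpy as np, sys
from workcell import arm
A=-0.30
def fx(x,y): # fixture mm -> world
    c,s=np.cos(A),np.sin(A);return np.array([.5315+(c*x-s*y)/1e3,-.0007+(s*x+c*y)/1e3])
def inv(p):
    c,s=np.cos(A),np.sin(A);d=np.array(p[:2])-[.5315,-.0007];return np.array([c*d[0]+s*d[1],-s*d[0]+c*d[1]])*1e3
def go(xyz,yaw=np.pi+A):
    o=arm.get_obs();R=o['tcp_rot'];d=R.T@(np.array(xyz)-o['tool_pos'])
    a=np.arctan2(R[1,0],R[0,0]);t=-((yaw-a+np.pi)%(2*np.pi)-np.pi)
    print('shift',(d/.3).round(4),'turn',round(np.degrees(t)/30,4),'fix now',inv(o['tool_pos']).round(1),'z',o['tool_pos'][2].round(4))
    print('F',o['ft_force'].round(2),'open',round(o['opening'],3),'t',o['time_s'])
E
python3 - <<'E'
from plan import *
p=fx(25,-138);print(p);go([*p,.12])
E
```

```text
[ 0.51460162 -0.13992444]
shift [-1.7657 -1.7064  0.3707] turn -0.1582 fix now [-460.5  416.2] z 0.2305
F [-0.51 -0.34  0.53] open 1.001 t 0.1
```

Request:
step_arm --series '[0,-0.9,-0.87,0,-0.158,0,-0.9,-0.87,0,-0.158,0,-0.9,-0.87,0,-0.158,0,-0.9,-0.87,0,-0.158,0,-0.9,-0.87,0,-0.158,0,-0.9,-0.87,0,-0.158,0,-0.9,-0.87,0,-0.158,0,-0.9,-0.87,0,-0.158]'

```text
time_s: 0.9
tool_pos: [0.3684, 0.1875, 0.2311]
tcp_rot: [[-0.954, 0.298, 0.0], [0.298, 0.954, -0.001], [-0.0, -0.001, -1.0]]
ft_force: [0.3, -0.4, 1.0]
opening: 0.001
gripper_force: 0.0
```

```bash
python3 -c "
from plan import *
go([*fx(25,-138),.12])"
```

```text
shift [-0.7907 -0.896   0.3713] turn -0.0059 fix now [-211.4  131.6] z 0.2311
F [ 0.26 -0.36  1.01] open 0.001 t 0.9
```

Request:
step_arm --series '[0,-0.79,-0.9,0,-0.006,0,-0.79,-0.9,0,-0.006,0,-0.79,-0.9,0,-0.006,0,-0.79,-0.9,0,-0.006,0,-0.79,-0.9,0,-0.006,0,-0.79,-0.9,0,-0.006,0,-0.79,-0.9,0,-0.006,0,-0.79,-0.9,0,-0.006]'

```text
time_s: 1.7
tool_pos: [0.516, -0.1423, 0.2302]
tcp_rot: [[-0.955, 0.297, 0.0], [0.297, 0.955, -0.001], [-0.001, -0.001, -1.0]]
ft_force: [0.3, 1.0, 0.2]
opening: -0.002
gripper_force: 0.0
```

```bash
python3 -c "
from plan import *
go([*fx(25,-138),.035])"
```

```text
shift [0.0072 0.0068 0.6508] turn -0.0036 fix now [  27.  -139.8] z 0.2302
F [0.28 0.96 0.16] open -0.002 t 1.7
```

Now I'll descend, then take a picture to check.

Request:
step_arm --series '[0,0.007,0.007,0.3,0,0,0.007,0.007,0.45,0,0,0.007,0.007,0.55,0,0,0.007,0.007,0.65,0,0,0.007,0.007,0.65,0,0,0.007,0.007,0.65,0]'

```text
time_s: 2.3
tool_pos: [0.5122, -0.1342, 0.0363]
tcp_rot: [[-0.956, 0.292, -0.002], [0.292, 0.956, 0.001], [0.003, 0.0, -1.0]]
ft_force: [0.8, -0.5, -0.0]
opening: 0.002
gripper_force: 0.0
```

```bash
python3 -c "
from plan import *
from h import *
go([*fx(25,-138),.035])
a=grab('top','t1')['color'][120:240,215:405,::-1]
b=grab('scene','s1')['color'][190:310,160:350,::-1]
cv2.imwrite('pics/c1.png',np.vstack([cv2.resize(i,None,fx=2.5*1,fy=2.5,interpolation=cv2.INTER_CUBIC) for i in(a,b)]))"
```

```text
shift [-0.0133 -0.016   0.0044] turn 0.0068 fix now [  21.  -133.2] z 0.0363
F [ 0.84 -0.5  -0.03] open 0.002 t 2.3
```

View pics/c1.png

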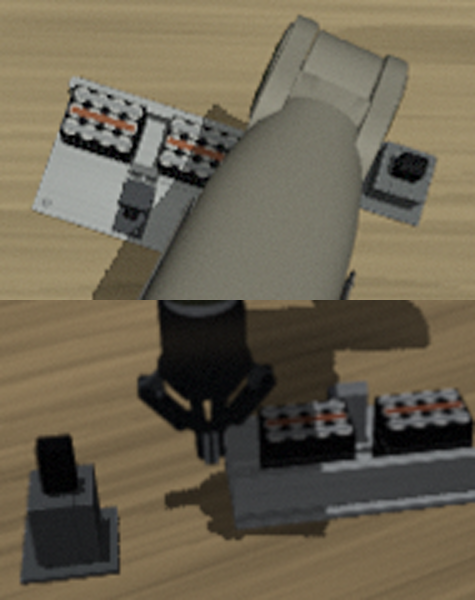

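The fingers are shut and clear, standing just beyond the lane's open end. Next I'll push in the tool +y direction.

Request:
step_arm --series '[0,-0.01,0.0,0.004,0,0,-0.01,0.02,0.004,0,0,-0.01,0.04,0.004,0,0,-0.01,0.06,0.004,0,0,-0.01,0.08,0.004,0,0,-0.01,0.08,0.004,0]'

```text
time_s: 3.0
tool_pos: [0.5231, -0.112, 0.0353]
tcp_rot: [[-0.957, 0.291, 0.0], [0.291, 0.957, 0.0], [-0.0, 0.0, -1.0]]
ft_force: [-0.5, 0.3, 1.1]
opening: -0.001
gripper_force: 0.2
```

```bash
python3 -c "
from plan import *
go([*fx(25,-80),.035])"
```

```text
shift [-0.0008  0.096   0.0009] turn 0.0082 fix now [  24.9 -108.8] z 0.0353
F [-0.51  0.27  1.11] open -0.001 t 3.0
```

Request:
step_arm --series '[0,0,0.01,0,0.008,0,0,0.02,0,0.008,0,0,0.03,0,0.008,0,0,0.04,0,0.008,0,0,0.05,0,0.008,0,0,0.06,0,0.008]'

```text
time_s: 3.6
tool_pos: [0.5279, -0.0969, 0.0353]
tcp_rot: [[-0.955, 0.298, -0.001], [0.298, 0.955, -0.002], [-0.0, -0.003, -1.0]]
ft_force: [-2.9, -5.0, 2.5]
opening: 0.002
gripper_force: 2.6
```

```bash
python3 -c "
from plan import *
go([*fx(25,-80),.035])"
```

```text
shift [0.0002 0.0431 0.0009] turn -0.005 fix now [ 25.  -92.9] z 0.0353
F [-2.94 -4.97  2.53] open 0.002 t 3.6
```

Request:
step_arm --series '[0,0,0.008,0,0,0,0,0.016,0,0,0,0,0.024,0,0,0,0,0.032,0,0]'

```text
time_s: 4.0
tool_pos: [0.5308, -0.0878, 0.0353]
tcp_rot: [[-0.955, 0.298, -0.001], [0.298, 0.955, -0.003], [-0.0, -0.003, -1.0]]
ft_force: [-2.0, -5.1, 1.6]
opening: -0.002
gripper_force: 2.6
```

```bash
python3 -c "
from plan import *
go([*fx(25,-80),.035])"
```

```text
shift [0.0001 0.0113 0.0009] turn -0.0051 fix now [ 25.  -83.4] z 0.0353
F [-1.95 -5.08  1.61] open -0.002 t 4.0
```

Request:
step_arm --series '[0,0,0.006,0,0,0,0,0.012,0,0,0,0,0.018,0,0,0,0,0.022,0,0]'

```text
time_s: 4.4
tool_pos: [0.5329, -0.0838, 0.0358]
tcp_rot: [[-0.954, 0.299, -0.001], [0.299, 0.954, -0.007], [-0.002, -0.007, -1.0]]
ft_force: [-5.1, -15.6, 4.9]
opening: 0.002
gripper_force: 6.6
```

```bash
python3 -c "
from plan import *
go([*fx(25,-72),.035])"
```

```text
shift [0.003  0.0233 0.0026] turn -0.0077 fix now [ 25.9 -79. ] z 0.0358
F [ -5.05 -15.62   4.85] open 0.002 t 4.4
```

Request:
step_arm --series '[0,0,0.004,0,0,0,0,0.008,0,0,0,0,0.008,0,0]'

```text
time_s: 4.7
tool_pos: [0.5333, -0.0832, 0.0362]
tcp_rot: [[-0.954, 0.301, -0.001], [0.301, 0.954, -0.01], [-0.002, -0.01, -1.0]]
ft_force: [-7.6, -18.8, 7.7]
opening: -0.003
gripper_force: 8.3
```

```bash
python3 -c "
from plan import *
from h import *
go([*fx(25,-72),.035])
a=grab('top','t2')['color'][140:220,215:330,::-1]
b=grab('scene','s2')['color'][210:290,245:360,::-1]
cv2.imwrite('pics/c2.png',np.vstack([cv2.resize(i,None,fx=3.7,fy=3.7,interpolation=cv2.INTER_CUBIC) for i in(a,b)]))"
```

```text
shift [0.0036 0.0209 0.0039] turn -0.0103 fix now [ 26.  -78.3] z 0.0362
F [ -7.61 -18.8    7.72] open -0.003 t 4.7
```

View pics/c2.png

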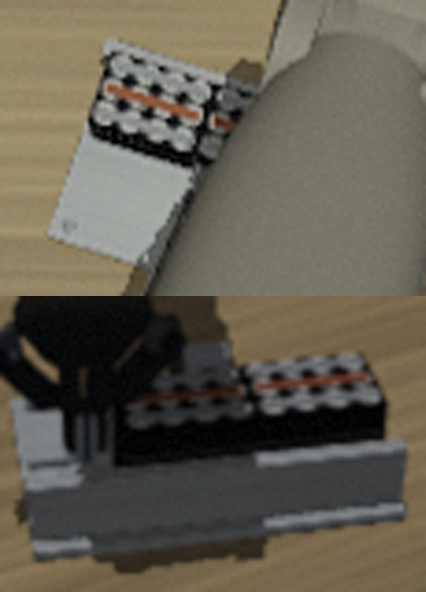

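Both views show the blocks touching, with the dark seam closed at about (245,400) in the crop. I'll back off along -y, then rise.

Request:
step_arm --series '[0,0,-0.03,0,0,0,0,-0.1,0,0,0,0,-0.2,0,0,0,0,-0.2,-0.2,0,0.5,0,-0.2,-0.4,0,1,0,-0.2,-0.5,0,1,0,-0.2,-0.5,0,1,0,-0.2,-0.5,0]'

```text
time_s: 5.6
tool_pos: [0.5168, -0.1354, 0.1865]
tcp_rot: [[-0.955, 0.297, 0.003], [0.297, 0.955, -0.001], [-0.003, 0.0, -1.0]]
ft_force: [-1.3, 0.2, -1.9]
opening: 0.677
gripper_force: 0.0
```

```bash
python3 -c "
from plan import *
go([.5295,-.2797,.15]);go([.5295,-.2797,.079])"
```

```text
shift [-0.1827 -0.4469  0.1221] turn -0.0023 fix now [  25.8 -133. ] z 0.1865
F [-1.26  0.21 -1.86] open 0.677 t 5.6
shift [-0.1819 -0.447   0.3588] turn -0.0023 fix now [  25.8 -133. ] z 0.1865
F [-1.26  0.21 -1.86] open 0.677 t 5.6
```

Request:
step_arm --series '[1,-0.182,-0.447,0,0,1,-0.182,-0.447,0,0,1,-0.182,-0.447,0,0,1,-0.182,-0.447,0,0,1,-0.182,-0.447,0,0,1,-0.182,-0.447,0,0,1,-0.182,-0.447,0,0]'

```text
time_s: 6.3
tool_pos: [0.5279, -0.2778, 0.1844]
tcp_rot: [[-0.955, 0.295, -0.001], [0.295, 0.955, 0.001], [0.002, 0.001, -1.0]]
ft_force: [-0.1, -0.6, 0.5]
opening: 1.001
gripper_force: 0.0
```

```bash
python3 -c "
from plan import *
go([.5295,-.2797,.079])"
```

```text
shift [-0.0076 -0.0048  0.3514] turn 0.0008 fix now [  78.4 -265.8] z 0.1844
F [-0.08 -0.55  0.53] open 1.001 t 6.3
```

Request:
step_arm --series '[1,-0.007,-0.005,0.12,0,1,-0.007,-0.005,0.22,0,1,-0.007,-0.005,0.3,0,1,-0.007,-0.005,0.35,0,1,-0.007,-0.005,0.35,0,0.6,-0.007,-0.005,0.35,0,0.45,-0.007,-0.005,0.35,0]' --squeeze 40

```text
time_s: 7.0
tool_pos: [0.5307, -0.2815, 0.0815]
tcp_rot: [[-0.955, 0.296, 0.002], [0.296, 0.955, -0.001], [-0.002, -0.001, -1.0]]
ft_force: [0.5, 0.0, 0.2]
opening: 0.693
gripper_force: 0.0
```

```bash
python3 -c "
from plan import *
from h import *
go([.5295,-.2797,.079])
b=grab('scene','s3')['color'][190:310,130:260,::-1]
cv2.imwrite('pics/c3.png',cv2.resize(b,None,fx=4,fy=4,interpolation=cv2.INTER_CUBIC))"
```

```text
shift [0.0056 0.0045 0.0084] turn -0.0006 fix now [  82.2 -268.5] z 0.0815
F [0.49 0.02 0.24] open 0.693 t 7.0
```

View pics/c3.png

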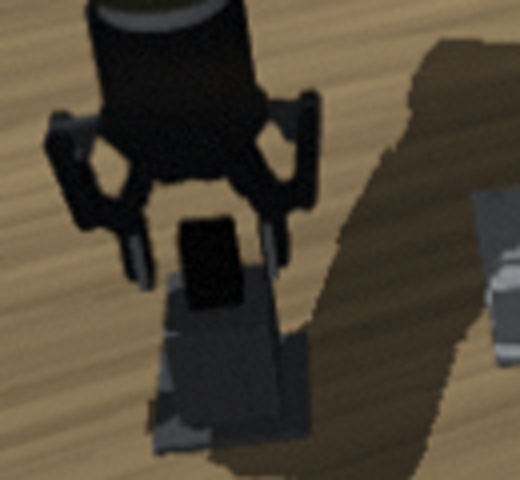

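The handle sits between the fingers at about (212,260), slightly to the +y side of centre. I'll nudge that way and close.

Request:
step_arm --series '[0.45,0.003,0.008,0.004,0,0.3,0.003,0.008,0.004,0,0.2,0.003,0.008,0.004,0,0.1,0.003,0.008,0.004,0,0,0.003,0.008,0.004,0,0,0.003,0.008,0.004,0,0,0.003,0.008,0.004,0,0,0.003,0.008,0.004,0]' --squeeze 60

```text
time_s: 7.85
tool_pos: [0.5301, -0.2789, 0.0797]
tcp_rot: [[-0.955, 0.296, 0.001], [0.296, 0.955, -0.0], [-0.001, 0.0, -1.0]]
ft_force: [-0.5, 1.1, 6.2]
opening: 0.345
gripper_force: 59.4
```

Request:
step_arm --series '[0,0,0,0,0,0,0,0,0,0]'

```text
time_s: 8.05
tool_pos: [0.5301, -0.279, 0.0797]
tcp_rot: [[-0.955, 0.297, 0.001], [0.297, 0.955, -0.0], [-0.001, 0.0, -1.0]]
ft_force: [-0.6, 2.1, 5.9]
opening: 0.344
gripper_force: 59.4
```

Request:
step_arm --series '[0,0,0,-0.05,0,0,0,0,-0.15,0,0,0,0,-0.25,0,0,0,0,-0.35,0,0,0,0,-0.4,0,0,0,0,-0.4,0]'

```text
time_s: 8.65
tool_pos: [0.5308, -0.2799, 0.2013]
tcp_rot: [[-0.955, 0.297, 0.004], [0.297, 0.955, -0.003], [-0.004, -0.001, -1.0]]
ft_force: [-0.1, -0.5, -1.1]
opening: 0.344
gripper_force: 59.2
```

```bash
python3 -c "
from plan import *
go([*fx(-10,6),.2])"
```

```text
shift [0.3073 0.9094 0.0018] turn -0.0024 fix now [  81.8 -266.9] z 0.2013
F [-0.06 -0.46 -1.09] open 0.344 t 8.65
```

Request:
step_arm --series '[0,0.304,0.909,0,-0.002,0,0.304,0.909,0,-0.002,0,0.304,0.909,0,-0.002,0,0.304,0.909,0,-0.002,0,0.304,0.909,0,-0.002,0,0.304,0.909,0,-0.002,0,0.304,0.909,0,-0.002,0,0.304,0.909,0,-0.002]'

```text
time_s: 9.45
tool_pos: [0.5227, 0.0093, 0.1976]
tcp_rot: [[-0.956, 0.293, -0.002], [0.293, 0.956, -0.0], [0.002, -0.001, -1.0]]
ft_force: [-0.1, 0.4, -0.3]
opening: 0.347
gripper_force: 59.6
```

Request:
step_arm --series '[0,0,0,0.05,0,0,0,0,0.05,0,0,0,0,0.05,0]'

```text
time_s: 9.75
tool_pos: [0.523, 0.0073, 0.1832]
tcp_rot: [[-0.955, 0.297, -0.002], [0.297, 0.955, 0.0], [0.002, -0.0, -1.0]]
ft_force: [-0.2, -0.0, -0.7]
opening: 0.344
gripper_force: 59.6
```

```bash
cat > v.py <<'E'
from plan import *
from h import *
import sys
go([*fx(-9,6),.168])
a=grab('top','t4')['color'][130:230,215:340,::-1]
b=grab('scene','s4')['color'][170:280,240:360,::-1]
cv2.imwrite('pics/c4.png',np.hstack([cv2.resize(i,(400,400),interpolation=cv2.INTER_CUBIC) for i in(a[:100,:100],cv2.resize(b[:100,:100],None,fx=1,fy=1))]))
E
python3 v.py
```

```text
shift [-0.0052  0.0028  0.0506] turn -0.0039 fix now [-10.5   5.2] z 0.1832
F [-0.19 -0.03 -0.69] open 0.344 t 9.75
```

View pics/c4.png

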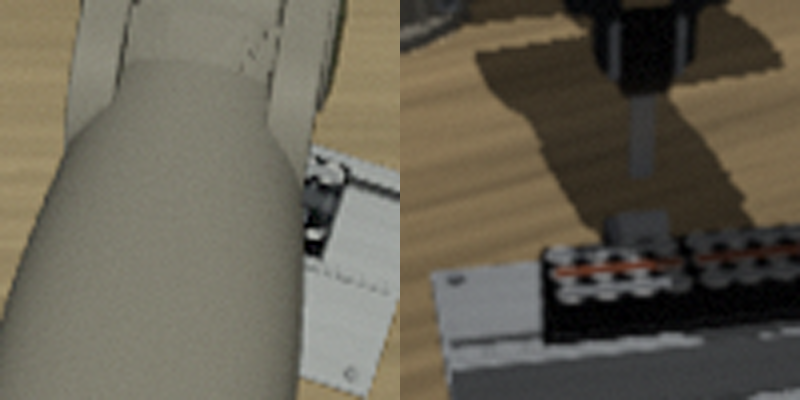

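The blade is upright. Its tip is at crop pixel (642,178) and the plate lip top edge runs from (608,211) to (668,209). I'll compare these with the prediction.

```bash
python3 - <<'E'
from plan import *
from h import *
S=load('s4');o=arm.get_obs();z=o['tool_pos'][2]
uv=lambda a,b:((a-400+.5)/4-.5+240,(b+.5)/4-.5+170)
for n,p,zz in(('tip',uv(642,178),z-.0697),('lipL',uv(608,211),.088),('lipR',uv(668,209),.088),('blk',uv(683,280),.078)):
    print(n,inv(atz(S,[p],zz)[0]).round(1))
print('tcp',inv(o['tool_pos']))
E
```

```text
tip [-8.1  5.1]
lipL [-15.5 -13.7]
lipR [-11.7  22.5]
blk [47.5 18.7]
tcp [-9.99225399  5.54856502]
```

Request:
step_arm --series '[0,-0.005,0.001,0.03,-0.003,0,-0.005,0.001,0.06,-0.003,0,-0.005,0.001,0.08,-0.003,0,-0.005,0.001,0.1,-0.003,0,-0.005,0.001,0.1,-0.003,0,-0.005,0.001,0.1,-0.003]'

```text
time_s: 10.45
tool_pos: [0.5249, 0.0085, 0.1538]
tcp_rot: [[-0.956, 0.294, -0.0], [0.294, 0.956, 0.0], [0.0, 0.0, -1.0]]
ft_force: [0.5, -0.0, -0.9]
opening: 0.343
gripper_force: 59.6
```

Request:
step_arm --series '[0,0,0,0.007,0,0,0,0,0.014,0,0,0,0,0.02,0,0,0,0,0.02,0,0,0,0,0.02,0]'

```text
time_s: 10.95
tool_pos: [0.5253, 0.0084, 0.1482]
tcp_rot: [[-0.956, 0.294, 0.001], [0.294, 0.956, 0.0], [-0.001, 0.0, -1.0]]
ft_force: [1.4, 0.3, 1.4]
opening: 0.347
gripper_force: 59.8
```

```bash
python3 -c "
from plan import *
go([*fx(-8.5,6),.14])"
```

```text
shift [-0.0003 -0.0029  0.0273] turn 0.0029 fix now [-8.6  6.9] z 0.1482
F [1.4  0.27 1.4 ] open 0.347 t 10.95
```

Request:
step_arm --series '[0,-0.004,0,0.005,0,0,-0.004,0,0.01,0,0,-0.004,0,0.015,0,0,-0.004,0,0.015,0]'

```text
time_s: 11.35
tool_pos: [0.5259, 0.008, 0.1429]
tcp_rot: [[-0.956, 0.294, -0.001], [0.294, 0.956, 0.0], [0.001, -0.0, -1.0]]
ft_force: [0.6, -1.1, 0.2]
opening: 0.344
gripper_force: 59.9
```

Request:
step_arm --series '[0,0,0,0.005,0,0,0,0,0.01,0,0,0,0,0.015,0,0,0,0,0.015,0]'

```text
time_s: 11.75
tool_pos: [0.526, 0.0081, 0.1386]
tcp_rot: [[-0.956, 0.294, -0.0], [0.294, 0.956, 0.0], [0.0, 0.0, -1.0]]
ft_force: [2.0, -0.0, 0.1]
opening: 0.346
gripper_force: 59.9
```

```bash
cat > avg.py <<'E'
from plan import *
def avg(n=8):
    f=[]
    for _ in range(n): arm.read_camera('top');f.append(arm.get_obs()['ft_force'])
    f=np.array(f);m=f.mean(0);c,s=np.cos(A),np.sin(A)
    print('F fix xyz',round(c*m[0]+s*m[1],2),round(-s*m[0]+c*m[1],2),m[2].round(2),'sd',f.std(0).round(2))
avg();go([*fx(-7,6),.12])
E
python3 avg.py
```

```text
F fix xyz 1.82 0.12 -1.33 sd [0.33 0.47 0.7 ]
shift [-0.0028 -0.0025  0.0625] turn 0.0029 fix now [-7.8  6.8] z 0.1388
F [ 1.65 -0.85 -1.42] open 0.342 t 12.15
```

Request:
step_arm --series '[0,-0.005,-0.002,0,0.003,0,-0.01,-0.002,0,0.003,0,-0.01,-0.002,0,0.003]'

```text
time_s: 12.45
tool_pos: [0.5288, 0.0066, 0.1389]
tcp_rot: [[-0.955, 0.296, -0.0], [0.296, 0.955, 0.0], [0.0, 0.0, -1.0]]
ft_force: [1.7, 0.3, -2.3]
opening: 0.342
gripper_force: 59.5
```

```bash
python3 avg.py
```

```text
F fix xyz 1.09 0.35 -0.74 sd [0.43 0.48 0.3 ]
shift [ 0.0072 -0.0006  0.0629] turn -0.0001 fix now [-4.8  6.2] z 0.1389
F [ 1.38 -0.78 -0.36] open 0.344 t 12.85
```

Request:
step_arm --series '[0,-0.007,0,0,0,0,-0.007,0,0,0,0,-0.007,0,0,0]'

```text
time_s: 13.15
tool_pos: [0.5306, 0.0059, 0.1388]
tcp_rot: [[-0.955, 0.296, -0.001], [0.296, 0.955, -0.0], [0.001, -0.0, -1.0]]
ft_force: [-0.6, 0.6, -0.5]
opening: 0.346
gripper_force: 59.5
```

```bash
python3 avg.py; python3 -c "
from h import *
b=grab('scene','s5')['color'][180:290,240:350,::-1]
cv2.imwrite('pics/c5.png',cv2.resize(b,None,fx=5,fy=5,interpolation=cv2.INTER_CUBIC))"
```

```text
F fix xyz 0.2 -0.32 -0.78 sd [0.63 0.49 0.52]
shift [ 0.0143 -0.0005  0.0628] turn -0.0001 fix now [-2.7  6.2] z 0.1389
F [-0.59 -0.15 -0.64] open 0.344 t 13.55
```

View pics/c5.png

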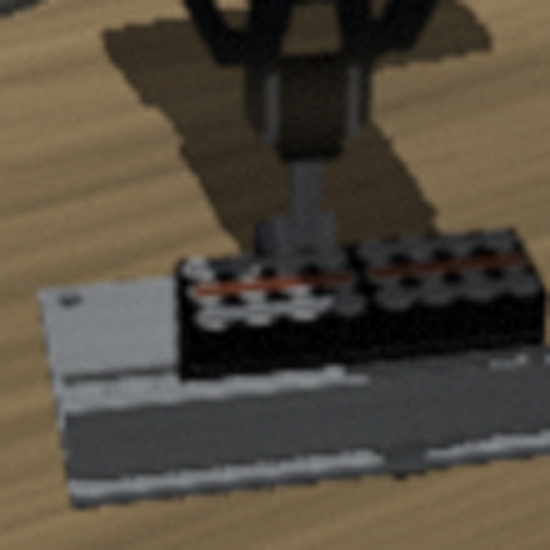

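The blade passes down in front of the lip and behind the block, so it is in the gap and nearly centred. I'll descend in small steps.

Request:
step_arm --series '[0,0,0,0.007,0,0,0,0,0.014,0,0,0,0,0.02,0,0,0,0,0.02,0]'

```text
time_s: 14.0
tool_pos: [0.5306, 0.006, 0.1325]
tcp_rot: [[-0.955, 0.296, -0.0], [0.296, 0.955, 0.0], [0.0, 0.0, -1.0]]
ft_force: [-0.1, -0.1, -1.6]
opening: 0.342
gripper_force: 59.5
```

```bash
python3 avg.py
```

```text
F fix xyz 0.16 0.22 -0.66 sd [0.31 0.58 0.29]
shift [ 0.0146 -0.0006  0.0432] turn -0.0002 fix now [-2.6  6.2] z 0.133
F [-0.28 -0.04 -0.9 ] open 0.341 t 14.4
```

Request:
step_arm --series '[0,0,0,0.005,0,0,0,0,0.01,0,0,0,0,0.015,0,0,0,0,0.015,0]'

```text
time_s: 14.8
tool_pos: [0.5307, 0.006, 0.1281]
tcp_rot: [[-0.955, 0.296, -0.0], [0.296, 0.955, 0.0], [0.0, 0.0, -1.0]]
ft_force: [0.0, 0.3, -1.0]
opening: 0.345
gripper_force: 59.5
```

```bash
python3 avg.py
```

```text
F fix xyz 0.52 0.07 -0.89 sd [0.26 0.38 0.55]
shift [ 0.0145 -0.0005  0.0281] turn -0.0002 fix now [-2.6  6.2] z 0.1284
F [ 0.27 -0.1  -1.73] open 0.345 t 15.2
```

Request:
step_arm --series '[0,0,0,0.005,0,0,0,0,0.01,0,0,0,0,0.01,0]'

```text
time_s: 15.5
tool_pos: [0.5307, 0.006, 0.1252]
tcp_rot: [[-0.955, 0.296, -0.0], [0.296, 0.955, 0.0], [0.0, 0.0, -1.0]]
ft_force: [0.6, 0.4, -0.3]
opening: 0.343
gripper_force: 59.5
```

```bash
python3 avg.py
```

```text
F fix xyz 0.24 0.12 -1.11 sd [0.45 0.41 0.38]
shift [ 0.0145 -0.0006  0.018 ] turn -0.0002 fix now [-2.7  6.2] z 0.1254
F [ 0.91 -0.08 -0.92] open 0.343 t 15.9
```

Request:
step_arm --series '[0,0,0,0.005,0,0,0,0,0.01,0,0,0,0,0.01,0]'

```text
time_s: 16.2
tool_pos: [0.5308, 0.006, 0.1222]
tcp_rot: [[-0.955, 0.296, -0.0], [0.296, 0.955, 0.0], [0.0, 0.0, -1.0]]
ft_force: [0.8, 0.5, -0.8]
opening: 0.341
gripper_force: 59.5
```

```bash
python3 avg.py
```

```text
F fix xyz 0.66 -0.24 -1.16 sd [0.23 0.44 0.45]
shift [ 0.0144 -0.0006  0.0079] turn -0.0002 fix now [-2.7  6.2] z 0.1224
F [ 0.89 -0.1  -0.94] open 0.342 t 16.6
```

Request:
step_arm --series '[0,-0.002,0,0.005,0,0,-0.002,0,0.01,0,0,-0.002,0,0.01,0]'

```text
time_s: 16.9
tool_pos: [0.5312, 0.0058, 0.1191]
tcp_rot: [[-0.955, 0.296, -0.0], [0.296, 0.955, 0.0], [0.0, 0.0, -1.0]]
ft_force: [0.0, -0.9, -0.7]
opening: 0.344
gripper_force: 59.5
```

```bash
python3 avg.py
```

```text
F fix xyz 0.1 0.15 -0.96 sd [0.69 0.54 0.56]
shift [ 0.0164 -0.0006 -0.0021] turn -0.0002 fix now [-2.1  6.2] z 0.1194
F [ 0.13 -0.22 -0.2 ] open 0.343 t 17.3
```

Request:
step_arm --series '[0,0,0,0.005,0,0,0,0,0.01,0,0,0,0,0.01,0]'

```text
time_s: 17.6
tool_pos: [0.5313, 0.0058, 0.1162]
tcp_rot: [[-0.955, 0.296, -0.0], [0.296, 0.955, 0.0], [0.0, 0.0, -1.0]]
ft_force: [0.1, -0.1, -1.4]
opening: 0.345
gripper_force: 59.5
```

```bash
python3 avg.py
```

```text
F fix xyz 0.83 0.0 -1.12 sd [0.33 0.74 0.36]
shift [ 0.0165 -0.0006 -0.012 ] turn -0.0002 fix now [-2.   6.2] z 0.1164
F [ 0.69 -0.25 -1.18] open 0.341 t 18.0
```

Request:
step_arm --series '[0,-0.002,0,0.005,0,0,-0.002,0,0.01,0,0,-0.002,0,0.01,0]'

```text
time_s: 18.3
tool_pos: [0.5318, 0.0056, 0.1131]
tcp_rot: [[-0.955, 0.296, -0.0], [0.296, 0.955, 0.0], [0.0, 0.0, -1.0]]
ft_force: [1.3, -0.4, -0.7]
opening: 0.341
gripper_force: 59.5
```

```bash
python3 avg.py
```

```text
F fix xyz 0.1 0.08 -0.67 sd [0.23 0.27 0.54]
shift [ 0.0184 -0.0005 -0.022 ] turn -0.0002 fix now [-1.5  6.1] z 0.1134
F [ 0.49 -0.17 -0.54] open 0.346 t 18.7
```

Request:
step_arm --series '[0,0,0,0.005,0,0,0,0,0.01,0,0,0,0,0.01,0]'

```text
time_s: 19.0
tool_pos: [0.5319, 0.0057, 0.1102]
tcp_rot: [[-0.955, 0.296, -0.0], [0.296, 0.955, 0.0], [0.0, 0.0, -1.0]]
ft_force: [0.4, -0.1, -0.7]
opening: 0.343
gripper_force: 59.6
```

```bash
python3 avg.py
```

```text
F fix xyz -0.03 0.09 -1.2 sd [0.64 0.46 0.57]
shift [ 0.0182 -0.0006 -0.0323] turn -0.0001 fix now [-1.5  6.2] z 0.1103
F [ 0.3   0.47 -2.02] open 0.346 t 19.4
```

Request:
step_arm --series '[0,0,0,0.004,0,0,0,0,0.007,0,0,0,0,0.007,0]'

```text
time_s: 19.7
tool_pos: [0.532, 0.0056, 0.1084]
tcp_rot: [[-0.955, 0.296, 0.0], [0.296, 0.955, 0.0], [-0.0, 0.0, -1.0]]
ft_force: [1.1, -0.4, -0.9]
opening: 0.344
gripper_force: 59.6
```

```bash
python3 avg.py
```

```text
F fix xyz -0.22 0.25 0.85 sd [0.41 0.39 0.25]
shift [ 0.0187 -0.0007 -0.0388] turn -0.0001 fix now [-1.4  6.2] z 0.1084
F [-0.74  0.49  1.24] open 0.344 t 20.1
```

Request:
step_arm --series '[0,0,0,0.004,0,0,0,0,0.007,0,0,0,0,0.007,0]'

```text
time_s: 20.4
tool_pos: [0.5319, 0.0056, 0.1062]
tcp_rot: [[-0.955, 0.296, 0.0], [0.296, 0.955, 0.0], [-0.0, 0.0, -1.0]]
ft_force: [-0.2, 0.2, 2.1]
opening: 0.346
gripper_force: 59.7
```

```bash
python3 avg.py
```

```text
F fix xyz -0.2 0.23 1.39 sd [0.48 0.48 0.32]
shift [ 0.0185 -0.0006 -0.0462] turn -0.0002 fix now [-1.5  6.2] z 0.1062
F [ 0.78 -0.09  1.96] open 0.344 t 20.8
```

Request:
step_arm --series '[0,0,0,0.004,0,0,0,0,0.007,0,0,0,0,0.007,0]'

```text
time_s: 21.1
tool_pos: [0.532, 0.0057, 0.1041]
tcp_rot: [[-0.955, 0.296, 0.0], [0.296, 0.955, 0.0], [-0.0, 0.0, -1.0]]
ft_force: [-0.7, 0.1, 2.7]
opening: 0.344
gripper_force: 59.9
```

```bash
python3 avg.py
```

```text
F fix xyz -0.17 0.12 2.85 sd [0.64 0.47 0.44]
shift [ 0.0185 -0.0006 -0.053 ] turn -0.0002 fix now [-1.4  6.2] z 0.1041
F [ 1.08 -0.37  2.44] open 0.344 t 21.5
```

Request:
step_arm --series '[0,0,0,0.002,0,0,0,0,0.004,0,0,0,0,0.004,0]'

```text
time_s: 21.8
tool_pos: [0.532, 0.0056, 0.1029]
tcp_rot: [[-0.955, 0.296, 0.0], [0.296, 0.955, 0.0], [-0.0, 0.0, -1.0]]
ft_force: [-0.2, 0.5, 5.2]
opening: 0.344
gripper_force: 60.0
```

```bash
python3 avg.py; python3 -c "
from h import *
b=grab('scene','s6')['color'][180:290,240:350,::-1]
cv2.imwrite('pics/c6.png',cv2.resize(b,None,fx=5,fy=5,interpolation=cv2.INTER_CUBIC))"
```

```text
F fix xyz -0.69 -0.12 4.31 sd [0.5  0.33 0.3 ]
shift [ 0.0186 -0.0007 -0.0569] turn -0.0001 fix now [-1.4  6.2] z 0.1029
F [-0.66  0.34  3.78] open 0.345 t 22.2
```

View pics/c6.png

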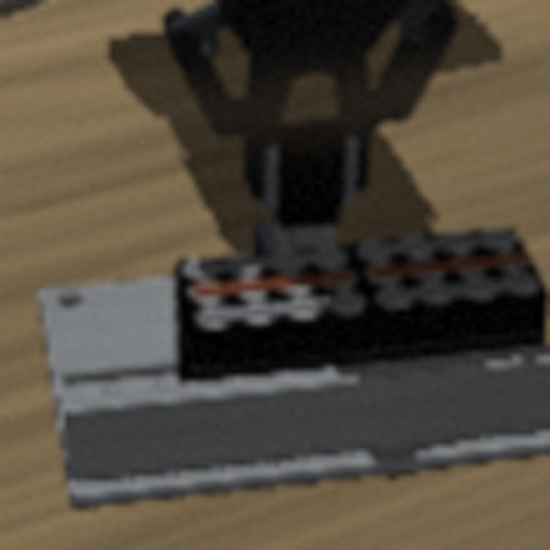

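The handle is upright just above the lip, the blade is deep in the gap and the blocks are still touching. The push is about 4–5 N, which is snug, so I'm handing in.

```bash
python3 -c "
from workcell import arm
print(arm.job_done())"
```

```text
the job is handed in; nothing more can be done
None
```

I handed the job in at about 22 s: the loose block looks flush against the fixed block, and the gauge is held upright about 45 mm deep in the gap, snug at roughly 4–5 N of downward push.

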